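# Lift the green glass ball with the tongs

## Robot

A 6-joint arm with a two-finger parallel gripper is mounted at the origin on the work surface. World frame = base frame: x ahead of the robot, y to its left, z up, the work surface at z = 0. Lengths are in mm, angles in rad, forces in N, time in s.
With the tool pointing down it reaches from about 275 to 1000 mm from the base axis. Payload 8.4 kg.
Tool frame: the origin (TCP) lies on the centre line of the jaws, within the pads' length; the fingertips stand r.tip_reach ahead of it and the grasp point (between the pads) lies 11 mm behind it (r.tip_reach is the distance from the TCP to the fingertips, in mm); z points along the fingers, y is the line along which they close (so a half turn about z gives the same grasp; the last joint's range is limited). The gripper opens to 85 mm and grips with 20 to 120 N. Pads are 22 mm wide; open, the fingers measure 114 mm over their backs; the gripper's body (76 mm by 85 mm) begins 54 mm behind the grasp point. The pads swing forward as they close: fully open they stand 13 mm farther back than shut.
Start: joints at [-1.159, 0.353, 1.633, -0, 1.155, -0.002], TCP at [251.306, -572.253, 239.281] pointing down, gripper open.
Joint ranges: [-2.63, 2.63], [-0.92, 2.1], [0.06, 2.66], [-1.3, 4.44], [0, 2.69], [-3.02, 3.02]. Speed limits (rad/s): [2.22, 2.22, 2.79, 3.14, 3.14, 3.14].

## Interface

Orientations are given as [roll, pitch, yaw] about the fixed x, y, z axes, in that order (R = Rz(yaw) Ry(pitch) Rx(roll)).
In Python, from rig import r gives the robot as it stands.
- The arm moves only by the tool carry_out, never from a script. Its argument "targets" is a list of rows, each an object with "dp": the shift along the tool's x, y, z in mm, a list of three; "yaw": the turn about the tool's z in degrees. A call has 1 to 12 rows; each row is the pose to reach, as a shift and turn from the pose commanded when the call began, along the tool's axes at that moment; what a row does not reach only later rows make up. A row lasts 1/8 s, in which the tool goes at most 62.5 mm and 10.7 degrees, less where a joint would pass 70% of its speed; a pose out of reach is approached as far as the arm can. A call with a gripper value outside its range is refused whole. "fingers" is the opening, from -1 (shut) to 1 (fully open), so that 0 is half open, set as the call begins (left out, the last holds). The fingers move at their own pace and stop on an object; "grip_force" is the grip in N (left out, the last holds). Time passes only in rows, so rows that repeat a pose let the fingers close. It gives the time, the measured TCP pose, the force, the opening and the grip force at its end, in the units of the state.
- r.sense(): the state, without advancing time (a new reading comes with each control period).
- r.grab_frame(name): name is "scene" or "top" or "wrist"; returns the picture (420x560x3 uint8, red, green, blue); there is no depth.
- r.get_calibration(name): a dict with "fx", "fy", "cx", "cy" (pixels), "dist_coeffs" ([k1, k2, p1, p2, k3] as OpenCV has them; the pictures are not rectified), "rvec" (rotation vector, rad) and "tvec" (3), from world to camera coordinates, as OpenCV has them. Camera axes: x right, y down, z forward; pixel columns grow to the right and rows downward; lengths in mm; the calibration is good to about 2 mm. A picture is of the moment at which its call begins: read the wrist's pose just before it. get_calibration takes no time and is no camera call; for the wrist camera it gives the pose at the moment of the call.
- r.sign_off(): hands the job in; it is judged then, once.
The state is a dict: "clock": time; "qpos": joint angles; "qvel": joint speeds; "joint_efforts": joint torques, N m; "eef_pos": TCP position; "tcp_rot": TCP orientation; "contact_force": force on the tool from outside, world axes, zero at the start; "wrist_torque": the same for the moment, N m; "opening": opening from 0.0 (shut) to 1.0 (fully open); "grasp_force": force on a finger pad.
Only numpy, scipy, OpenCV 4.12 (cv2) and the standard library are available. Lean on these libraries where they do the work, as an engineer would, in place of code of your own. Each camera call takes 0.05 s, during which the arm holds its last target. There are 200 camera calls.

## Task

Show the tongs lesson: pick up the spring tongs from their rest, close their red tips on the green glass ball in its egg cup and lift it at least ten centimetres, never touching the polished glass with the gripper itself. Finish while still holding: the tongs stay squeezed on the ball, kept still in the air. Do not drop the ball, and leave the egg cups, the other two balls and the other toys where they stand.

Things in the scene. Friction and masses are not known exactly. Their poses are not given: they have to be found in the camera images.
- tongs: stainless spring tongs, 235 mm long, 110 g, lying level on edge on their rest: they open and close sideways. Origin: on the centre line midway between the two black rubber grip panels, at half their 18 mm height. x points along the tongs to the tips, y to the left arm, z up. Hinge 100 mm behind the origin, middle of the tips 85 mm ahead. To be gripped across the two panels, at the origin
- tongs_left: left (+y) arm of the tongs; origin at its hinge, half way up. Its grip panel is flat, upright, 72 mm long (36 mm either side of the tongs' origin). Over the outer faces of both panels, at the tongs' origin: 59 mm with the tongs open, 44 mm (panels parallel) when the tips hold a 40 mm ball. A tip moves 1.85 mm for each mm at the panel
- tongs_right: right (-y) arm, same. A spring holds the arms open: about 3.5 N on each panel starts to close them, 6 N brings the tips to 40 mm; what is squeezed beyond that pinches the ball. Squeezed to 50 to 55 mm over the panels the tongs can be carried with open tips. With the ball they are nose-heavy: squeeze with 20 N or more (30 N is safe)
- tongs_jaws (a point): point on the centre line of the tongs midway between the two red tips. Each tip is a flat upright pad 30 mm long, 18 mm high (9 mm above and below this point) and 6 mm thick; open, the tips stand 68 mm apart inside and 80 mm over their outsides
- tongs_rest: fixed dark wooden rest: base 150 x 60 mm, 6 mm thick, two cross bars 94 mm long, 14 mm thick, tops 32 mm above the work surface, centred 70 mm behind and 50 mm ahead of the origin, so the panels are free between them. Origin on the work surface, under the grip panels; x along the tongs (within 0.05 rad). The tongs' origin is 41 mm above the work surface
- green_ball_center (a point): centre of the green glass ball, 40 mm across, 80 g, sitting loose on the rim of its egg cup, centre about 61 mm above the work surface
- green_ball: the green glass ball (its origin lies on its surface and turns with it: use green_ball_center)
- cup_green: white ceramic egg cup, loose, 45 mm high, foot 44 mm and rim 37 mm across, standing on a 3 mm cork mat; it holds the green ball. Origin: centre of its underside, z up. The rim is 48 mm above the work surface, 13 mm under the ball's centre
- cup_beech: the same egg cup, holding the plain wooden ball: leave it
- cup_blue: the same egg cup, holding the blue ball: leave it
- beech_ball_center (a point): centre of the plain wooden ball, 40 mm across: leave it
- blue_ball_center (a point): centre of the blue ball, 40 mm across: leave it
- frog: green ceramic frog figurine, 85 x 90 x 70 mm, loose. Origin: centre of its underside: leave it
- bell_toy: stainless steel bell on a round wooden foot, 72 mm across, 87 mm high, loose. Origin: centre of its underside: leave it
- dump_cart: yellow plastic dump cart, 155 x 105 x 96 mm, loose. Origin: under its centre on the surface: leave it
There are look-alikes about, which are no part of the job. Leave any orange or yellow look-alike of the cup_beech alone.

How it is judged (in metres and radians):
On the way, in this order (a step that is already met when the one before it is completed fails the run):
1. the tongs are lifted off their rest in the gripper, the green ball still in its cup (height (world z) of tongs above 0.055 m and contact force between tongs and tongs_rest below 0.05 N and contact force between the fingers and tongs above 1 N and distance of green_ball_center from where it was at the start of the episode below 0.015 m), for 0.2 s.
2. both tips of the tongs are closed on the green ball (contact force between each of tongs_left, tongs_right and green_ball above 0.4 N), for 0.2 s.
At the end, for the whole second after the job is handed in: Green ball still, gripped between both tips (over 0.4 N each, within 25 mm of their middle), centre over 150 mm up, untouched by gripper or arm; tongs held by the fingers, off their rest. Its cup upright within 30 mm of its place; other cups (upright), balls, frog, bell, cart within 20 mm of theirs (all of step 2 and height (world z) of green_ball_center above 0.15 m and distance between green_ball_center and tongs_jaws below 0.025 m and contact force between each of the arm, the fingers and green_ball below 0.1 N and contact force between the fingers and tongs above 2 N and height (world z) of tongs above 0.08 m and contact force between tongs and tongs_rest below 0.05 N and linear speed of green_ball below 0.04 m/s and angle between each of cup_green, cup_beech, cup_blue's own z axis and vertical below 0.1 rad and distance of cup_green from where it was at the start of the episode below 0.03 m and distance of each of cup_beech, cup_blue, beech_ball_center, blue_ball_center, frog, bell_toy, dump_cart from where it was at the start of the episode below 0.02 m); the arm keeps its last pose, push and grip.
It fails at once if the gripper or arm touches the green glass ball itself (contact force between any of the fingers, the arm and green_ball above 0.3 N).
It fails at once if the green ball falls off its cup or is dropped (height (world z) of green_ball_center below 0.045 m).
It fails at once if an egg cup is tipped over (angle between any of cup_green, cup_beech, cup_blue's own z axis and vertical above 0.5 rad).
It fails at once if another ball or toy is knocked out of its place (distance of any of beech_ball_center, blue_ball_center, frog, bell_toy, dump_cart from where it was at the start of the episode above 0.03 m).
It also fails if it takes over 43 s, if anything falls off the work surface, if the arm or the gripper's body presses on something with over 40 N, if the wrist force passes 120 N, or if a joint passes its speed limit or range.

## Working session

There is one attempt and no reset: what is moved stays moved. The work goes in short steps, Python scripts to look and compute and a tool call to move; the robot and the scene stay as the last step left them, time stands still between calls to the robot, and variables do not carry over. Pictures are saved under pics/ and viewed, at most 10 in all, crops included, and the job is handed in when it is done.

Besides the shell and the picture viewer there is one more tool, called after ">>>" in YAML: its name, and indented under it one key for each argument. carry_out: Moves the arm, as the interface text tells. Its arguments: {"type":"object","properties":{"targets":{"type":"array","items":{"type":"object","properties":{"dp":{"type":"array","items":{"type":"number"}},"yaw":{"type":"number"}}}},"fingers":{"type":"number"},"grip_force":{"type":"number"}},"required":["targets"]}

```bash
mkdir -p pics; ls; python3 - <<'E'
from rig import r
import cv2,json
print(r.sense(), r.tip_reach)
for n in("scene","top"):
    c=r.get_calibration(n);print(n,c)
    cv2.imwrite(f"pics/{n}0.png",cv2.resize(r.grab_frame(n)[:,:,::-1],(800,600),interpolation=cv2.INTER_CUBIC))
E
```

```text
pics
{'clock': 0.0, 'qpos': array([-1.15937477e+00,  3.53625716e-01,  1.63413248e+00,  2.15594408e-05,
        1.15520596e+00, -2.38173937e-03]), 'qvel': array([-0.00022641, -0.00039984, -0.00133114,  0.00028134, -0.0002675 ,
       -0.00050859]), 'joint_efforts': array([ 2.17684115e-03, -6.05254197e+01, -3.42072344e+01,  1.18682660e-04,
        9.47667751e-03, -6.40317495e-06]), 'eef_pos': array([ 251.13967334, -571.81556058,  238.57639223]), 'tcp_rot': array([-3.14022120e+00, -2.29788158e-05,  4.13794560e-01]), 'contact_force': array([ 0.27057596,  0.27504032, -0.3179433 ]), 'wrist_torque': array([ 0.06617394, -0.04065727,  0.03360955]), 'grasp_force': 0.0, 'opening': 0.9984880545375308} 8.0
scene {'fx': 388.2023575567826, 'fy': 388.2023575567826, 'cx': 280.21479712666, 'cy': 201.5704229946893, 'dist_coeffs': array([-0.08211514,  0.        ,  0.        ,  0.        ,  0.        ]), 'rvec': array([ 1.1469172 ,  2.24795964, -1.05875551]), 'tvec': array([ 254.28067305, -246.48357788, 1322.42305539])}
top {'fx': 390.8836836095505, 'fy': 390.8836836095505, 'cx': 283.2254079903301, 'cy': 207.73254644646073, 'dist_coeffs': array([-0.0566782,  0.       ,  0.       ,  0.       ,  0.       ]), 'rvec': array([ 2.10116895, -2.13393274,  0.18338525]), 'tvec': array([ 84.83052832, 538.64056806, 870.41139561])}
```

View pics/scene0.png

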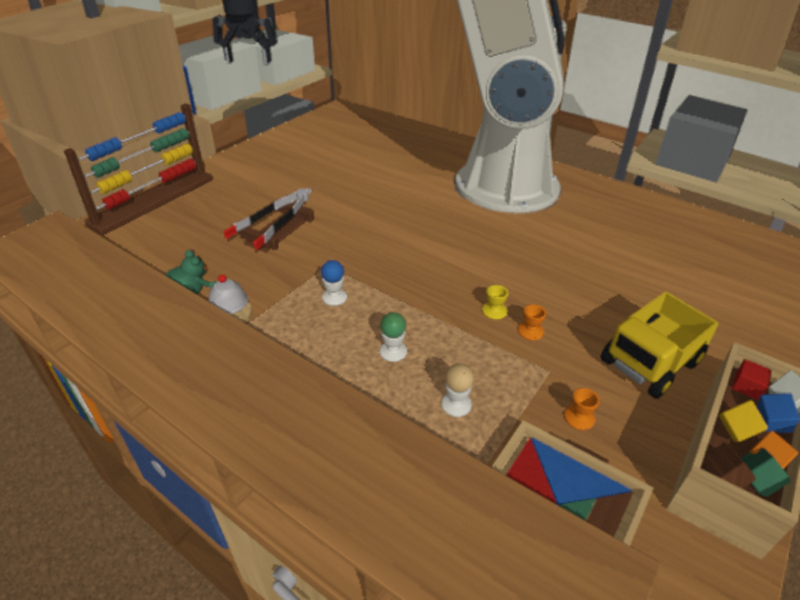

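View pics/top0.png

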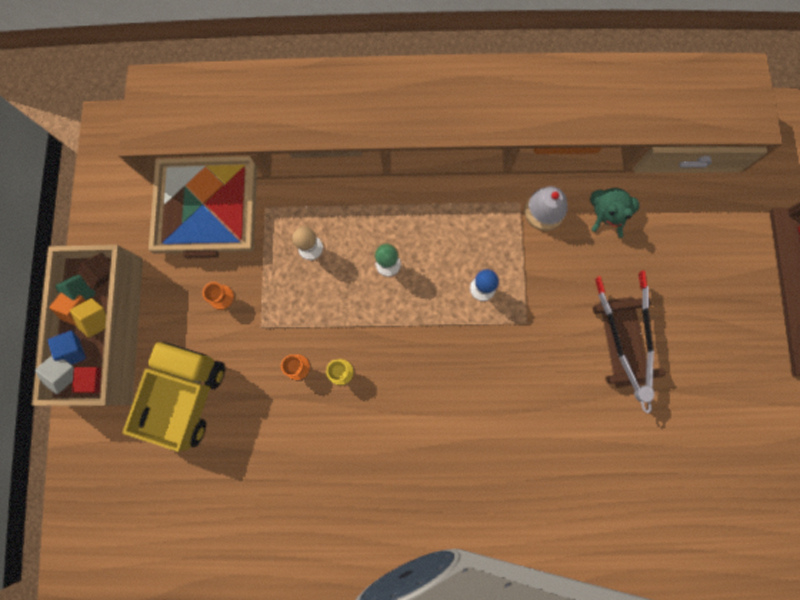

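The top view shows the tongs at (625,340) with red tips at (601,286) and (643,280), and the hinge at (645,395). The balls sit at green (387,255), beech (304,238) and blue (487,281). The look-alikes are orange cups at (217,295) and (295,367) and a yellow cup at (340,371), all without balls. The green ball in the white cup between beech and blue is the target; the frog is also green but is a figurine. I'll confirm this in an enlarged crop.

```bash
python3 - <<'E'
from rig import r
import cv2,numpy as np
f=r.grab_frame("top")[:,:,::-1]; s=r.grab_frame("scene")[:,:,::-1]
a=cv2.resize(f[180:300,400:480],None,fx=5,fy=5,interpolation=cv2.INTER_CUBIC)
b=cv2.resize(f[140:220,190:270],None,fx=5,fy=3.75*4/3,interpolation=cv2.INTER_CUBIC)
b=np.vstack([b,np.zeros((200,400,3),np.uint8)])
# scene inset of tongs
b[400:]=cv2.resize(s[125:180,140:250],(400,200),interpolation=cv2.INTER_CUBIC)
cv2.imwrite("pics/crop1.png",np.hstack([a,b]))
E
```

```text
(no output)
```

View pics/crop1.png

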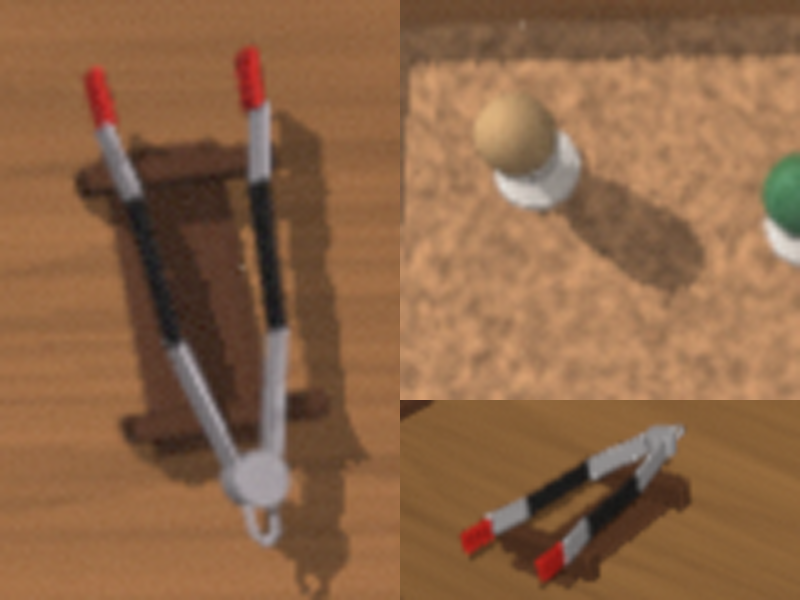

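The crop shows the tongs with red tips centred at about (100,97) and (251,78) and the hinge disc at (256,479). The black panels run from (133,197) to (175,345) and from (261,180) to (275,330). The green ball is in the white cup on the mat, which confirms the target.

```bash
cat > h.py <<'E'
from rig import r
import cv2,numpy as np
def ray(n,uv,c=None):
    c=c or r.get_calibration(n)
    K=np.array([[c['fx'],0,c['cx']],[0,c['fy'],c['cy']],[0,0,1]])
    p=cv2.undistortPoints(np.array([[uv]],float),K,np.array(c['dist_coeffs'])).ravel()
    R=cv2.Rodrigues(np.array(c['rvec']))[0]; t=np.array(c['tvec']).ravel()
    return -R.T@t, R.T@np.array([p[0],p[1],1])
def at_z(n,uv,z,c=None):
    o,d=ray(n,uv,c); return o+d*(z-o[2])/d[2]
def tri(u1,u2,n1="top",n2="scene"):
    o1,d1=ray(n1,u1);o2,d2=ray(n2,u2)
    s=np.linalg.lstsq(np.c_[d1,-d2],o2-o1,rcond=None)[0]
    a,b=o1+d1*s[0],o2+d2*s[1]; return (a+b)/2,np.linalg.norm(a-b)
def blob(img,lo,hi,box):
    x0,y0,x1,y1=box; h=cv2.cvtColor(img[y0:y1,x0:x1],cv2.COLOR_RGB2HSV)
    m=cv2.inRange(h,np.array(lo),np.array(hi))
    n,l,st,ce=cv2.connectedComponentsWithStats(m); i=1+st[1:,4].argmax()
    q=np.argwhere(l==i)[:,::-1].astype(np.float32)
    (x,y),rad=cv2.minEnclosingCircle(q); return np.array([x+x0,y+y0]),rad,st[i,4]
E
python3 - <<'E'
from h import *
np.set_printoptions(precision=1,suppress=True)
f=r.grab_frame("top");s=r.grab_frame("scene")
for nm,lo,hi,bt,bs in(("green",(50,80,30),(95,255,255),(255,165,285,195),(262,215,290,243)),
  ("blue",(100,120,40),(125,255,255),(325,182,355,210),(220,178,245,203))):
    a=blob(f,lo,hi,bt);b=blob(s,lo,hi,bs);print(nm,a,b,tri(a[0],b[0]),at_z("top",a[0],61))
# beech by hand
print("beech",tri((304*.7,238*.7),(460*.7,378*.7)))
U=lambda x,y:((x+.5)/5-.5+400,(y+.5)/5-.5+180)
P={k:at_z("top",U(*v),50) for k,v in dict(tipL=(100,97),tipR=(251,78),hinge=(256,479),pL0=(133,197),pL1=(175,345),pR0=(261,180),pR1=(275,330)).items()}
for k,v in P.items():print(k,v)
t=(P['tipL']+P['tipR'])/2;g=(P['pL0']+P['pL1']+P['pR0']+P['pR1'])/4
h=P['hinge'];d=t-h;print("tips gap",np.linalg.norm(P['tipL']-P['tipR']),"len",np.linalg.norm(d),"yaw",np.arctan2(d[1],d[0]),"jaws",t,"orig",g,h+d/np.linalg.norm(d)*100)
for n,u in(("frog",(612,205)),("bell",(547,205)),("frogbot",(600,235)),("shelfedge_0",(400,148)),("shelfedge2",(400,178))):print(n,at_z("top",(u[0]*.7,u[1]*.7),30))
print("scene shelf tri", r.sense()['tcp_rot'])
E
```

```text
green (array([269.9, 178.1]), 7.188531875610352, np.int32(149)) (array([274.7, 227.2]), 8.442172050476074, np.int32(218)) (array([609.5, 107.3,  61.3]), np.float64(0.8245913694447832)) [609.8 107.   61. ]
blue (array([340.5, 196.5]), 7.648629188537598, np.int32(177)) (array([232.2, 189.7]), 7.390310764312744, np.int32(171)) (array([562.1, -57.4,  60.7]), np.float64(1.6698270492135001)) [562.5 -58.1  61. ]
beech (array([640.6, 245.1,  59.4]), np.float64(3.316558791820468))
tipL [ 555.7 -247.5   50. ]
tipR [ 563.8 -321.    50. ]
hinge [ 375.3 -306.4   50. ]
pL0 [ 507.4 -259.4   50. ]
pL1 [ 437.6 -273.6   50. ]
pR0 [ 514.4 -321.1   50. ]
pR1 [ 443.6 -321.3   50. ]
tips gap 73.93079906603444 len 185.7098756525031 yaw 0.11951279640432852 jaws [ 559.7 -284.2   50. ] orig [ 475.8 -293.8   50. ] [ 474.6 -294.4   50. ]
frog [ 701.  -288.3   30. ]
bell [ 702.5 -173.9   30. ]
frogbot [ 646.7 -262.5   30. ]
shelfedge_0 [814.2  81.2  30. ]
shelfedge2 [757.1  81.9  30. ]
scene shelf tri [-3.1  0.   0.4]
```

Measurements agree with the given sizes: tip gap 74 = 68 + 6, length 185.7, ball height 61. The tongs origin is at (475,-294,41) with yaw 0.12, and the green ball is at (609.5,107,61). Next I move above the tongs.

>>> carry_out:
  targets:
    - {"dp":[40,-21,12],"yaw":2.1}
    - {"dp":[79,-41,25],"yaw":4.2}
    - {"dp":[119,-62,37],"yaw":6.3}
    - {"dp":[158,-82,50],"yaw":8.4}
    - {"dp":[198,-103,62],"yaw":10.5}
    - {"dp":[238,-123,75],"yaw":12.6}
    - {"dp":[277,-144,88],"yaw":14.7}
    - {"dp":[317,-164,100],"yaw":16.8}
    - {"dp":[317,-164,100],"yaw":16.8}
    - {"dp":[317,-164,100],"yaw":16.8}
  fingers: 1

```text
clock: 1.55
eef_pos: [475.6, -294.8, 139.4]
tcp_rot: [3.141, 0.0, 0.122]
contact_force: [0.3, -0.3, -0.6]
opening: 1.002
grasp_force: 0.0
```

```bash
python3 - <<'E'
from h import *
import json
s=r.sense();c=r.get_calibration("wrist")
print(s['eef_pos'],s['tcp_rot'],s['clock'],c)
cv2.imwrite("pics/w1.png",cv2.resize(r.grab_frame("wrist")[:,:,::-1],(800,600),interpolation=cv2.INTER_CUBIC))
# predicted origin pixel
o=lambda P:cv2.projectPoints(np.array([P],float),np.array(c['rvec']),np.array(c['tvec']),np.array([[c['fx'],0,c['cx']],[0,c['fy'],c['cy']],[0,0,1]]),np.array(c['dist_coeffs']))[0].ravel()/.7
for P in((475,-294,50),(375.3,-306.4,50),(559.7,-284.2,50)):print(o(P))
E
```

```text
[ 475.55351759 -294.7564464   139.35130541] [3.14138860e+00 2.51546493e-04 1.21785550e-01] 1.55 {'fx': 325.9690767813798, 'fy': 325.9690767813798, 'cx': 277.29225964166386, 'cy': 212.84859057871154, 'dist_coeffs': array([0.01665312, 0.        , 0.        , 0.        , 0.        ]), 'rvec': array([-2.16793547,  1.91890376,  0.29711124]), 'tvec': array([-350.8368882 ,  407.06137737,  416.44015561])}
[393.73635924 317.73285343]
[394.33066166 483.33471684]
[394.69798344 139.7808748 ]
```

View pics/w1.png

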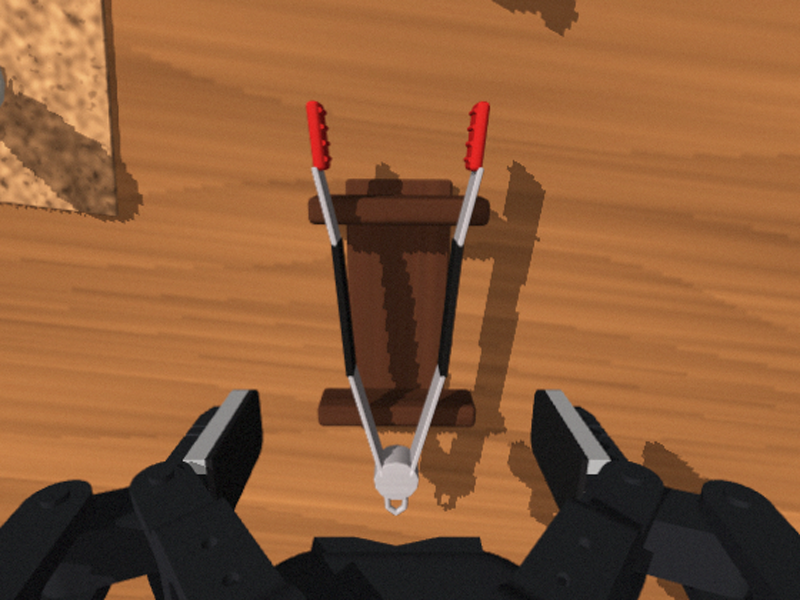

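The wrist view shows the tongs centred under the gripper. The panels average about (397,307), the hinge is at (396,480) and the tips centre on (398,135), roughly 3 mm further ahead than my estimate. I correct for that and descend.

>>> carry_out:
  targets:
    - {"dp":[3,1,20],"yaw":0}
    - {"dp":[3,1,40],"yaw":0}
    - {"dp":[3,1,60],"yaw":0}
    - {"dp":[3,1,75],"yaw":0}
    - {"dp":[3,1,90],"yaw":0}
    - {"dp":[3,1,102],"yaw":0}
    - {"dp":[3,1,111],"yaw":0}
    - {"dp":[3,1,111],"yaw":0}
    - {"dp":[3,1,111],"yaw":0}

```text
clock: 2.72
eef_pos: [479.0, -295.4, 28.6]
tcp_rot: [3.141, -0.0, 0.121]
contact_force: [0.2, -0.5, -0.2]
opening: 1.0
grasp_force: 0.0
```

>>> carry_out:
  targets:
    - {"dp":[0,0,0]}
    - {"dp":[0,0,0]}
    - {"dp":[0,0,0]}
    - {"dp":[0,0,0]}
    - {"dp":[0,0,0]}
    - {"dp":[0,0,0]}
    - {"dp":[0,0,0]}
    - {"dp":[0,0,0]}
  fingers: 0.22
  grip_force: 30

```text
schema error: expected keys dp, yaw
```

>>> carry_out:
  targets:
    - {"dp":[0,0,0],"yaw":0}
    - {"dp":[0,0,0],"yaw":0}
    - {"dp":[0,0,0],"yaw":0}
    - {"dp":[0,0,0],"yaw":0}
    - {"dp":[0,0,0],"yaw":0}
    - {"dp":[0,0,0],"yaw":0}
    - {"dp":[0,0,0],"yaw":0}
    - {"dp":[0,0,0],"yaw":0}
  fingers: 0.22
  grip_force: 30

```text
clock: 3.72
eef_pos: [479.4, -295.7, 29.2]
tcp_rot: [3.141, -0.001, 0.121]
contact_force: [-0.7, 0.8, 5.9]
opening: 0.612
grasp_force: 6.0
```

>>> carry_out:
  targets:
    - {"dp":[0,0,-3],"yaw":0}
    - {"dp":[0,0,-8],"yaw":0}
    - {"dp":[0,0,-15],"yaw":0}
    - {"dp":[0,0,-25],"yaw":0}
    - {"dp":[0,0,-35],"yaw":0}
    - {"dp":[0,0,-45],"yaw":0}
    - {"dp":[0,0,-55],"yaw":0}
    - {"dp":[0,0,-65],"yaw":0}
    - {"dp":[0,0,-75],"yaw":0}
    - {"dp":[0,0,-80],"yaw":0}
    - {"dp":[0,0,-80],"yaw":0}

```text
clock: 5.1
eef_pos: [478.9, -295.4, 108.7]
tcp_rot: [3.141, -0.0, 0.121]
contact_force: [-0.5, 0.6, -1.1]
opening: 0.606
grasp_force: 4.3
```

```bash
python3 - <<'E'
from h import *
c=r.get_calibration("wrist");s=r.sense();print(s['eef_pos'],s['tcp_rot'])
for k in('fx','cx','fy','cy','rvec','tvec'):print(k,c[k])
w=cv2.resize(r.grab_frame("wrist")[:,:,::-1],(400,300),interpolation=cv2.INTER_AREA)
W=cv2.resize(r.grab_frame("wrist")[100:340,180:380,::-1],(500,600),interpolation=cv2.INTER_CUBIC)
f=r.grab_frame("scene")[90:190,120:220,::-1]
cv2.imwrite("pics/w2.png",np.hstack([W,np.vstack([cv2.resize(f,(300,300),interpolation=cv2.INTER_CUBIC),cv2.resize(w,(300,300))])]))
E
```

```text
[ 478.86583188 -295.36681648  108.65401723] [ 3.14118485e+00 -4.90630328e-04  1.20574149e-01]
fx 325.9690767813798
cx 277.29225964166386
fy 325.9690767813798
cy 212.84859057871154
rvec [-2.1672654   1.92056281  0.2964211 ]
tvec [-351.34215466  420.02692439  387.94588527]
```

View pics/w2.png

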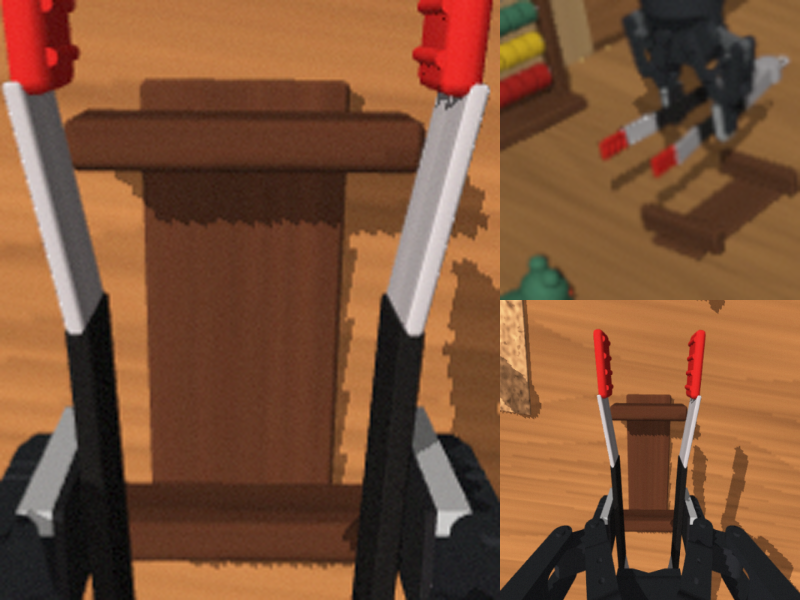

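The tongs are held clear of the rest, with the tips up in both the wrist and scene views. Now I triangulate the red tips to find the jaw offset and any pitch.

```bash
cat >> h.py <<'E'
def reds(img,box):
    x0,y0,x1,y1=box; h=cv2.cvtColor(img[y0:y1,x0:x1],cv2.COLOR_RGB2HSV)
    m=cv2.inRange(h,(0,150,90),(6,255,255))|cv2.inRange(h,(174,150,90),(180,255,255))
    n,l,st,ce=cv2.connectedComponentsWithStats(m); o=1+np.argsort(-st[1:,4])[:2]
    return [(ce[i]+[x0,y0],st[i,4]) for i in o]
E
python3 - <<'E'
from h import *
np.set_printoptions(precision=1,suppress=True)
F={n:r.grab_frame(n) for n in("wrist","top","scene")}
B={"wrist":(150,10,420,250),"top":(390,150,480,260),"scene":(120,110,230,190)}
R={}
for n in F:
    q=sorted(reds(F[n],B[n]),key=lambda a:a[0][0]); print(n,q); R[n]=[a[0] for a in q]
e=r.sense()['eef_pos'];psi=r.sense()['tcp_rot'][2]
for pair in(("wrist","scene"),("top","scene"),("wrist","top")):
    p=[tri(R[pair[0]][i],R[pair[1]][i],*pair) for i in(0,1)]
    m=(p[0][0]+p[1][0])/2; d=m-e
    print(pair,p,"mid",m,"tool fwd/left/up",d[0]*np.cos(psi)+d[1]*np.sin(psi),-d[0]*np.sin(psi)+d[1]*np.cos(psi),d[2])
E
```

```text
wrist [(array([191.5,  88.4]), np.int32(2401)), (array([364.3,  89.5]), np.int32(2522))]
top [(array([434.8, 190.8]), np.int32(63)), (array([460.9, 187.9]), np.int32(67))]
scene [(array([127.6, 117. ]), np.int32(135)), (array([157.4, 137.9]), np.int32(56))]
('wrist', 'scene') [(array([ 594.9, -300.3,  212.3]), np.float64(87.41191760770973)), (array([ 565.5, -314.9,  120.2]), np.float64(1.4520638205042105))] mid [ 580.2 -307.6  166.3] tool fwd/left/up 99.45271307183116 -24.617106544294046 58.34777110748598
('top', 'scene') [(array([ 591.9, -281.6,  184.2]), np.float64(123.77403344301024)), (array([ 564.3, -317. ,  119.3]), np.float64(2.0923049162104306))] mid [ 578.1 -299.3  151.7] tool fwd/left/up 98.34471859319206 -16.114245394510533 43.81829746049317
('wrist', 'top') [(array([ 558.6, -256.7,  124.4]), np.float64(0.8961070918648004)), (array([ 564.8, -315.2,  123.7]), np.float64(2.2532848086246378))] mid [ 561.7 -286.   124.1] tool fwd/left/up 83.6811210218727 -0.883554004031005 16.122001970890096
```

Wrist and top agree: the jaws are 84 mm ahead of the TCP, about 11 mm above it, level and centred. Next I raise the tongs and carry them to a point short of the ball, ready to approach at yaw 0.30 between the cups.

>>> carry_out:
  targets:
    - {"dp":[0,0,-10],"yaw":0}
    - {"dp":[0,0,-22],"yaw":0}
    - {"dp":[0,-5,-34],"yaw":0}
    - {"dp":[1,-15,-41],"yaw":-0.5}
    - {"dp":[3,-30,-41],"yaw":-1}
    - {"dp":[5,-50,-41],"yaw":-2}
    - {"dp":[8,-75,-41],"yaw":-3}
    - {"dp":[10,-100,-41],"yaw":-4}
    - {"dp":[13,-125,-41],"yaw":-5}
    - {"dp":[15,-150,-41],"yaw":-6}
    - {"dp":[18,-175,-41],"yaw":-7}
    - {"dp":[20,-200,-41],"yaw":-8}

```text
clock: 6.9
eef_pos: [473.7, -92.3, 148.8]
tcp_rot: [-3.141, 0.001, 0.262]
contact_force: [-0.3, -0.5, -1.5]
opening: 0.607
grasp_force: 4.3
```

>>> carry_out:
  targets:
    - {"dp":[6,-25,0],"yaw":-0.5}
    - {"dp":[13,-50,0],"yaw":-1}
    - {"dp":[19,-75,0],"yaw":-1.5}
    - {"dp":[26,-100,0],"yaw":-2}
    - {"dp":[32,-125,0],"yaw":-2.2}
    - {"dp":[37,-142,0],"yaw":-2.2}
    - {"dp":[39,-152,0],"yaw":-2.2}
    - {"dp":[39,-152,0],"yaw":-2.2}
    - {"dp":[39,-152,0],"yaw":-2.2}

```text
clock: 8.02
eef_pos: [473.0, 62.2, 149.2]
tcp_rot: [3.141, 0.0, 0.298]
contact_force: [0.4, -0.3, -0.6]
opening: 0.612
grasp_force: 4.3
```

```bash
cat > m.py <<'E'
from h import *
np.set_printoptions(precision=1,suppress=True)
w=r.grab_frame("wrist");s=r.sense();print(s['eef_pos'],s['tcp_rot'],s['grasp_force'])
R=sorted(reds(w,(120,0,440,260)),key=lambda a:a[0][0]);print(R)
g=blob(w,(50,80,30),(95,255,255),(130,0,430,240));print("green",g)
p=at_z("wrist",g[0],61);t=[at_z("wrist",a[0],s['eef_pos'][2]+11) for a in R];m=(t[0]+t[1])/2
print("ball",p,"jaws",m,"gap",np.linalg.norm(t[0]-t[1]))
c,sn=np.cos(s['tcp_rot'][2]),np.sin(s['tcp_rot'][2])
for b in(p,np.array([609.5,107.2,61.])):
    d=b-m;print("need tool dx,dy,dz",d[0]*c+d[1]*sn,d[0]*sn-d[1]*c,-d[2])
E
cat > v.py <<'E'
from h import *
import sys
W=cv2.resize(r.grab_frame("wrist")[:,:,::-1],(500,375),interpolation=cv2.INTER_AREA)
f=cv2.resize(r.grab_frame("scene")[150:270,190:310,::-1],(300,375),interpolation=cv2.INTER_CUBIC)
cv2.imwrite(sys.argv[1],np.hstack([W,f]))
E
python3 m.py; python3 v.py pics/w3.png
```

```text
[473.1  62.1 149.2] [3.1 0.  0.3] 4.282062235215562
[(array([187.8,  87.4]), np.int32(1730)), (array([364.8,  89.4]), np.int32(2406))]
green (array([271. ,   0.5]), 31.004131317138672, np.int32(1322))
ball [604.6 105.9  61. ] jaws [554.1  87.  160.2] gap 62.402031672531436
need tool dx,dy,dz 53.76462361230847 -3.2982038486029452 99.24957760344688
need tool dx,dy,dz 58.867077853478605 -3.0845810611108533 99.24957760344688
```

View pics/w3.png

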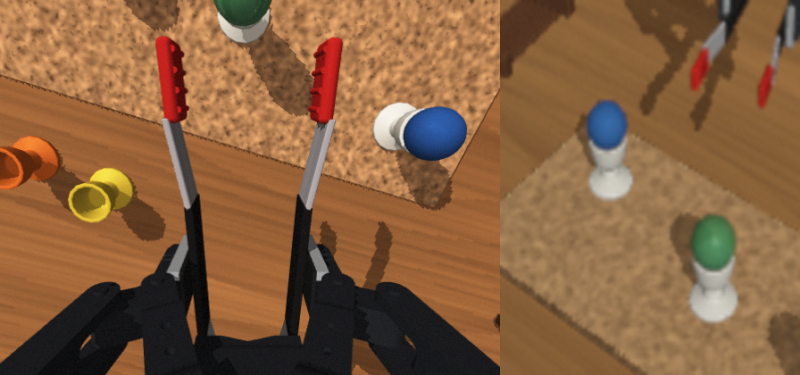

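The wrist view shows the tips at (172,80) and (325,80), with the green ball ahead between them at (243,10) and the blue and yellow cups well clear. I descend to ball height.

>>> carry_out:
  targets:
    - {"dp":[0,-1,10],"yaw":0}
    - {"dp":[0,-2,25],"yaw":0}
    - {"dp":[0,-3,40],"yaw":0}
    - {"dp":[0,-3,55],"yaw":0}
    - {"dp":[0,-3,68],"yaw":0}
    - {"dp":[0,-3,80],"yaw":0}
    - {"dp":[0,-3,90],"yaw":0}
    - {"dp":[0,-3,96],"yaw":0}
    - {"dp":[0,-3,99],"yaw":0}
    - {"dp":[0,-3,99],"yaw":0}
    - {"dp":[0,-3,99],"yaw":0}

```text
clock: 9.55
eef_pos: [472.4, 65.5, 50.6]
tcp_rot: [3.141, -0.001, 0.299]
contact_force: [-0.2, -0.4, -1.1]
opening: 0.609
grasp_force: 4.3
```

```bash
python3 m.py; python3 v.py pics/w4.png
```

```text
[472.5  65.5  50.6] [ 3.1 -0.   0.3] 4.28197359718979
[(array([187.9,  87.2]), np.int32(1741)), (array([364.7,  89.4]), np.int32(2435))]Traceback (most recent call last):
  File "m.py", line 5, in <module>
    g=blob(w,(50,80,30),(95,255,255),(130,0,430,240));print("green",g)
  File "h.py", line 18, in blob
    n,l,st,ce=cv2.connectedComponentsWithStats(m); i=1+st[1:,4].argmax()
                                                       ~~~~~~~~~~~~~~~^^
ValueError: attempt to get argmax of an empty sequence
```

View pics/w4.png

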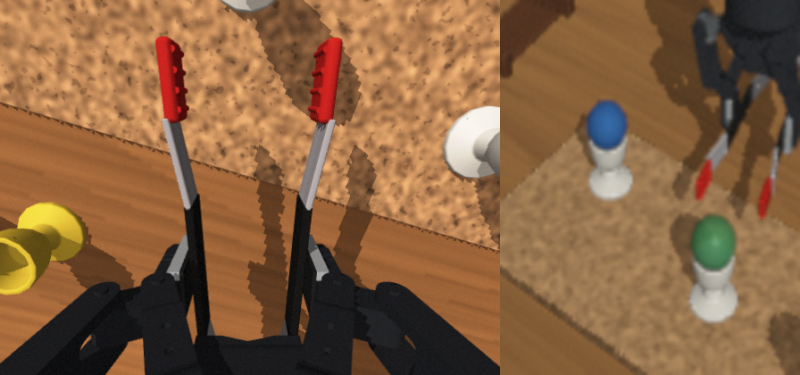

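The tips at (172,80) and (325,80) straddle the line to the cup, whose foot is at (246,5). I advance 40 mm and re-measure.

>>> carry_out:
  targets:
    - {"dp":[4,0,0],"yaw":0}
    - {"dp":[10,0,0],"yaw":0}
    - {"dp":[16,0,0],"yaw":0}
    - {"dp":[22,0,0],"yaw":0}
    - {"dp":[28,0,0],"yaw":0}
    - {"dp":[34,0,0],"yaw":0}
    - {"dp":[38,0,0],"yaw":0}
    - {"dp":[40,0,0],"yaw":0}
    - {"dp":[40,0,0],"yaw":0}

```text
clock: 10.82
eef_pos: [510.4, 77.2, 50.2]
tcp_rot: [-3.142, 0.0, 0.299]
contact_force: [0.1, 0.1, -1.7]
opening: 0.609
grasp_force: 4.3
```

```bash
python3 m.py; python3 v.py pics/w5.png
```

```text
[510.3  77.2  50.2] [-3.1  0.   0.3] 4.281295058117394
[(array([187.9,  87.1]), np.int32(1728)), (array([364.9,  89.5]), np.int32(2372))]
green (array([277.3,  28. ]), 63.29892349243164, np.int32(8999))
ball [609.5 107.4  61. ] jaws [591.4 102.1  61.2] gap 62.439094289239
need tool dx,dy,dz 18.87974025219601 0.2623563472870387 0.240306739616301
need tool dx,dy,dz 18.82088536684679 0.47055751506193744 0.2403067396162868
```

View pics/w5.png

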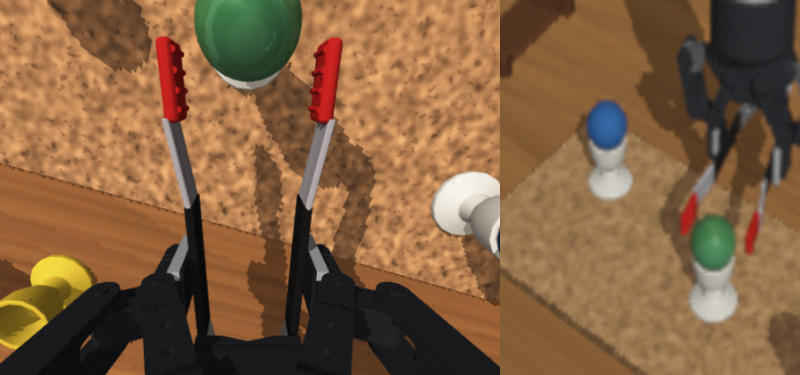

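Both estimates agree: the ball is 19 mm ahead and centred. I advance the rest of the way and then close in two stages.

>>> carry_out:
  targets:
    - {"dp":[4,0,0],"yaw":0}
    - {"dp":[9,0,0],"yaw":0}
    - {"dp":[14,0,0],"yaw":0}
    - {"dp":[18,0,0],"yaw":0}
    - {"dp":[19,0,0],"yaw":0}
    - {"dp":[19,0,0],"yaw":0}
    - {"dp":[19,0,0],"yaw":0}

```text
clock: 11.85
eef_pos: [528.4, 82.8, 50.2]
tcp_rot: [-3.142, 0.0, 0.299]
contact_force: [-1.7, -0.2, -0.8]
opening: 0.61
grasp_force: 4.3
```

>>> carry_out:
  targets:
    - {"dp":[0,0,0],"yaw":0}
    - {"dp":[0,0,0],"yaw":0}
    - {"dp":[0,0,0],"yaw":0}
    - {"dp":[0,0,0],"yaw":0}
  fingers: 0.1
  grip_force: 30

```text
clock: 12.35
eef_pos: [528.6, 82.8, 50.3]
tcp_rot: [3.142, 0.0, 0.299]
contact_force: [1.0, 0.3, -0.5]
opening: 0.549
grasp_force: 5.0
```

>>> carry_out:
  targets:
    - {"dp":[0,0,0],"yaw":0}
    - {"dp":[0,0,0],"yaw":0}
    - {"dp":[0,0,0],"yaw":0}
    - {"dp":[0,0,0],"yaw":0}
    - {"dp":[0,0,0],"yaw":0}
    - {"dp":[0,0,0],"yaw":0}
    - {"dp":[0,0,0],"yaw":0}
    - {"dp":[0,0,0],"yaw":0}
  fingers: -0.4
  grip_force: 30

```text
clock: 13.35
eef_pos: [528.6, 82.9, 50.3]
tcp_rot: [-3.142, -0.0, 0.299]
contact_force: [-1.0, 0.5, -0.4]
opening: 0.504
grasp_force: 30.5
```

```bash
python3 m.py; python3 v.py pics/w6.png
```

```text
[528.6  82.8  50.3] [-3.1 -0.   0.3] 30.493379831314087
[(array([210.5,  87.7]), np.int32(1661)), (array([344.2,  87.4]), np.int32(1822))]
green (array([278. ,  84.5]), 60.70635986328125, np.int32(10678))
ball [611.1 107.6  61. ] jaws [610.  107.5  61.3] gap 47.16293745928417
need tool dx,dy,dz 1.0510326201462097 0.23730457468478822 0.2947306488816821
need tool dx,dy,dz -0.6178929152529833 0.1676123112074162 0.2947306488816821
```

View pics/w6.png

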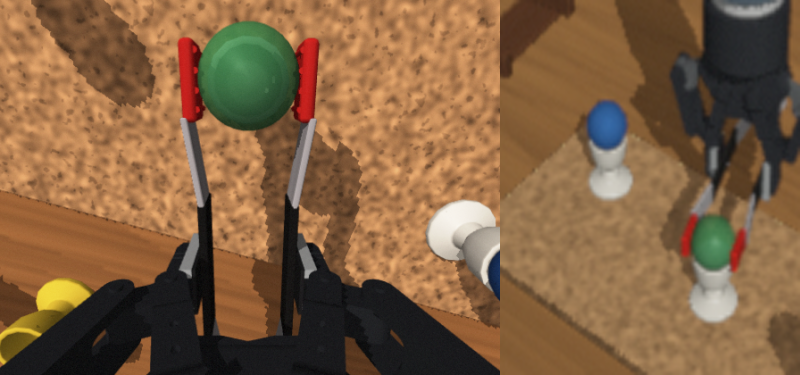

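The ball at (248,75) is pinched centrally between the red tips, with a 30 N grip. I lift slowly, straight up.

>>> carry_out:
  targets:
    - {"dp":[0,0,-2],"yaw":0}
    - {"dp":[0,0,-6],"yaw":0}
    - {"dp":[0,0,-12],"yaw":0}
    - {"dp":[0,0,-19],"yaw":0}
    - {"dp":[0,0,-27],"yaw":0}
    - {"dp":[0,0,-35],"yaw":0}
    - {"dp":[0,0,-43],"yaw":0}
    - {"dp":[0,0,-51],"yaw":0}
    - {"dp":[0,0,-59],"yaw":0}
    - {"dp":[0,0,-66],"yaw":0}
    - {"dp":[0,0,-70],"yaw":0}
    - {"dp":[0,0,-71],"yaw":0}

```text
clock: 15.0
eef_pos: [528.7, 82.9, 121.5]
tcp_rot: [3.142, -0.0, 0.299]
contact_force: [-0.2, 0.4, -2.0]
opening: 0.503
grasp_force: 30.7
```

>>> carry_out:
  targets:
    - {"dp":[0,0,-2],"yaw":0}
    - {"dp":[0,0,-8],"yaw":0}
    - {"dp":[0,0,-16],"yaw":0}
    - {"dp":[0,0,-25],"yaw":0}
    - {"dp":[0,0,-34],"yaw":0}
    - {"dp":[0,0,-42],"yaw":0}
    - {"dp":[0,0,-48],"yaw":0}
    - {"dp":[0,0,-50],"yaw":0}
    - {"dp":[0,0,-50],"yaw":0}
    - {"dp":[0,0,-50],"yaw":0}
    - {"dp":[0,0,-50],"yaw":0}
    - {"dp":[0,0,-50],"yaw":0}

```text
clock: 16.5
eef_pos: [528.5, 82.8, 171.1]
tcp_rot: [-3.142, 0.0, 0.299]
contact_force: [-0.2, -0.7, -2.0]
opening: 0.503
grasp_force: 30.7
```

```bash
python3 m.py; python3 v.py pics/w7.png; python3 - <<'E'
from h import *
f=r.grab_frame("wrist");s=r.grab_frame("scene")
lo,hi=(50,80,30),(95,255,255)
a=blob(f,lo,hi,(130,0,430,240));b=blob(s,lo,hi,(220,120,320,240))
print(a,b,tri(a[0],b[0],"wrist","scene"))
E
```

```text
[528.5  82.8 171.2] [-3.1  0.   0.3] 30.723701119422913
[(array([210.6,  87.7]), np.int32(1662)), (array([344.2,  87.4]), np.int32(1809))]
green (array([277.1,  84.5]), 60.63550567626953, np.int32(10609))
ball [618.6 110.2  61. ] jaws [610.  107.5 182.2] gap 47.09509074854864
need tool dx,dy,dz 8.994259027450168 -0.1090128851359915 121.1682016724958
need tool dx,dy,dz -0.558067747299516 0.1412017881431617 121.1682016724958
(array([277.73841858,  84.63200378]), 60.456138610839844, np.int32(10603)) (array([275.0853653 , 182.67073059]), 9.20341968536377, np.int32(250)) (array([610.55692083, 108.22166882, 183.31868203]), np.float64(1.3500284589503173))
```

View pics/w7.png

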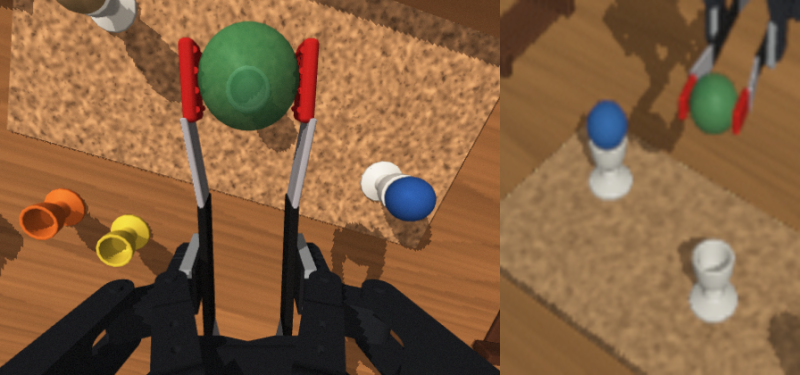

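The ball is held between the tips at z ≈ 183 mm. Its cup is empty and upright in place at (713,280), and the blue cup has not moved. I hand in the job.

```bash
python3 -c "
from rig import r
print(r.sign_off())"
```

```text
the job is handed in; nothing more can be done
None
```

The job is handed in: the tongs hold the green ball still at about 183 mm up (a lift of about 12 cm) with a 30 N squeeze, the gripper stayed clear of the glass, and the cups in view are still in place; sign-off returned no verdict.

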